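# Slide the chopping board out over the scraps tub

### The arm

A 6-joint arm with a two-finger parallel gripper is mounted at the origin on the work surface. World frame = base frame: x ahead of the robot, y to its left, z up, the work surface at z = 0. Lengths are in m, angles in rad, forces in N, time in s.
With the tool pointing down it reaches from about 0.35 to 0.975 m from the base axis. Payload 4.9 kg.
Tool frame: the origin (TCP) lies at the very end of the fingers, on their centre line; the grasp point (between the pads) lies 19 mm behind it; z points along the fingers, y is the line along which they close (so a half turn about z gives the same grasp; the last joint's range is limited). The gripper opens to 85 mm and grips with 20 to 120 N. Pads are 22 mm wide; open, the fingers measure 114 mm over their backs; the gripper's body (76 mm by 85 mm) begins 54 mm behind the grasp point. The pads swing forward as they close: fully open they stand 13 mm farther back than shut.
Start: joints at [1.09, 0.053, 1.613, -0, 1.476, -0.119], TCP at [0.221, 0.585, 0.199] pointing down, gripper open.
Joint ranges: [-3.01, 3.01], [-1.01, 2.22], [0.06, 2.58], [-1.02, 4.17], [0.09, 2.62], [-3.14, 3.14]. Speed limits (rad/s): [2.57, 2.57, 3.14, 3.14, 3.14, 3.14].

### API

Orientations are given as a rotation vector (axis times angle).
In Python, from station import ctrl, imaging gives the robot as it stands.
- The arm moves only by the tool play_rows, never from a script. Its argument "series" is a list of rows, each a list of 3 entries, a list of its own where there are three numbers: the opening, from 0 (shut) to 1 (fully open), then the shift along the tool's x, y, z each as a share of 0.05 m, from -1 to 1, then the turn, a rotation vector about the tool's x, y, z each as a share of 8 degrees, from -1 to 1. In form: [[grip, [dx, dy, dz], [ax, ay, az]], ...]. A call has 1 to 8 rows; each row shifts and turns the commanded pose from where the row before left it, along the tool's axes as they then stand; what a row does not reach is not made up. A row lasts 1/8 s, in which the tool goes at most 62.5 mm and 10.7 degrees, less where a joint would pass 70% of its speed; a pose out of reach is approached as far as the arm can. A call with a number of a shift or a turn outside -1 to 1 is refused whole. A call with a gripper value outside its range is refused whole. The fingers move at their own pace and stop on an object; "force" is the grip in N (left out, the last holds). Time passes only in rows, so rows that do not move let the fingers close. It gives the time, the measured TCP pose, the force, the opening and the grip force at its end, in the units of the state.
- ctrl.get_obs(): the state, without advancing time (a new reading comes with each control period).
- imaging.get_image(name): name is "side" or "top" or "wrist"; returns a dict with "color" (384x512x3 uint8, blue, green, red), "fx", "fy", "cx", "cy" (pixels), "extrinsics" (4x4, takes a point from world to camera coordinates); the wrist camera has in their place "hand_eye" (4x4, takes a point from camera to tool coordinates, whose origin is the TCP and whose axes are the flange's). Camera axes: x right, y down, z forward; pixel columns grow to the right and rows downward; lengths in m; the calibration is good to about 2 mm. A picture is of the moment at which its call begins: read the wrist's pose just before it. There is no depth.
- ctrl.finish_job(): hands the job in; it is judged then, once.
The state is a dict: "t": time; "q": joint angles; "dq": joint speeds; "effort": joint torques, N m; "tool_pos": TCP position; "tool_rot": TCP orientation; "contact_force": force on the tool from outside, world axes, zero at the start; "wrist_torque": the same for the moment, N m; "opening": finger opening in m; "grip_force": force on a finger pad.
Only numpy, scipy, OpenCV 4.12 (cv2) and the standard library are available. Lean on these libraries where they do the work, as an engineer would, in place of code of your own. Each camera call takes 0.05 s, during which the arm holds its last target. There are 200 camera calls.

### The job

On the low steel stand lies a green chopping board, and a white scraps tub stands on the bench beside one end of the stand. Slide the board along the stand towards the tub until it hangs over that edge of the stand as far as the black line across its leading end, so that this line lies on the stand's edge and the board is square to it. Only push the board, never lift, tip or drop it, leave the tub, the tin and the jar where they are, and finish clear of everything.

Things in the scene. Friction and masses are not known exactly. Their poses are not given: they have to be found in the camera images.
- stand: fixed low stand of brushed stainless steel on four legs: flat square top 300 x 300 mm, 12 mm thick, its upper face 100 mm above the bench. Origin on the bench under the centre of the stand; x and y run parallel to the top's edges (x roughly away from the robot), z up. The tub stands beyond either the +y or the -y edge (it differs from run to run); the stand's yaw and place vary.
- stand_edge_left (a point): middle of the upper rim of the stand's +y edge (150 mm from the stand's centre, at the height of its top face)
- stand_edge_right (a point): middle of the upper rim of the stand's -y edge
- board: loose green plastic chopping board, 140 mm along its x, 200 mm along its y, 10 mm thick, about 0.2 to 0.4 kg, lying flat and wholly on the stand, up to about 12 degrees out of square with it. Origin at the centre of its underside, z up. Two black lines 5 mm wide run across its upper face along x, each 50 mm in from one end (at y = +50 and -50 mm). It slides with ordinary friction on the steel, a few newtons at most.
- board_line_left (a point): middle of the black line near the board's +y end, on its upper face (board y = +50 mm, z = 10 mm); this is the line that matters when the tub is on the stand's +y side
- board_line_right (a point): middle of the black line near the board's -y end (board y = -50 mm, z = 10 mm); this one matters when the tub is on the stand's -y side
- tub: white open round plastic scraps tub, 130 mm across the rim, 80 mm high (20 mm lower than the stand's top), loose on the bench close beside the +y or -y edge of the stand. Origin at the centre of its underside. To be left alone.
- tin: closed round tin, yellow with a broad white paper label and a pale top, 72 mm across, 85 mm high, loose on the bench beside the edge of the stand opposite the tub. Origin at the centre of its underside. To be left alone.
- jar: small amber glass jar with a red cap, 40 mm across, 55 mm high, loose on the stand's top near its far (+x) edge, beside the board. Origin at the centre of its underside. To be left alone.
There are look-alikes about, which are no part of the job. Several things have the shape of the board; the one meant has the colours described above.

How it is judged:
By the outcome, as a careful person would: the job done as asked, in the order asked, and still so for the second after the job is handed in, with the robot touching nothing.
It also fails if it takes over 45 s, if anything falls off the work surface, if the arm or the gripper's body presses on something with over 40 N, if the wrist force passes 120 N, or if a joint passes its speed limit or range.

## Working session

There is one attempt and no reset: what is moved stays moved. The work goes in short steps, Python scripts to look and compute and a tool call to move; the robot and the scene stay as the last step left them, time stands still between calls to the robot, and variables do not carry over. Pictures are saved under pics/ and viewed, at most 10 in all, crops included, and the job is handed in when it is done.

Besides the shell and the picture viewer there is one more tool, called by a JSON object that holds its "name" and its "arguments". play_rows: Moves the arm, as the interface text tells. Shift numbers are shares of 0.05 m and turn numbers shares of 8 degrees, none past 1 either way. Its arguments: {"type":"object","properties":{"series":{"type":"array"},"force":{"type":"number"}},"required":["series"]}

```bash
mkdir -p pics; ls; python3 - <<'E'
from station import ctrl, imaging
import cv2, numpy as np
o=ctrl.get_obs(); print({k:np.round(v,3) for k,v in o.items()})
for n in ["top","side"]:
    im=imaging.get_image(n); cv2.imwrite(f"pics/{n}0.png",im["color"]); np.savez(f"pics/{n}0.npz",**im)
    E=np.array(im["extrinsics"]); print(n,im["fx"],im["cx"],im["cy"],np.round(-E[:3,:3].T@E[:3,3],3),np.round(E[:3,:3],2).tolist())
a=cv2.imread("pics/top0.png");cv2.imwrite("pics/top0b.png",cv2.resize(a,(800,600),interpolation=cv2.INTER_CUBIC))
E
```

```text
pics
{'t': np.float64(0.0), 'q': array([ 1.09 ,  0.053,  1.614,  0.   ,  1.476, -0.119]), 'dq': array([ 0.001, -0.001, -0.   , -0.001, -0.   ,  0.001]), 'effort': array([-1.0000e-03, -3.9371e+01, -3.7017e+01, -0.0000e+00,  7.0000e-03,
        0.0000e+00]), 'tool_pos': array([0.221, 0.584, 0.197]), 'tool_rot': array([-5.65e-01, -3.09e+00,  3.00e-03]), 'contact_force': array([ 0.738,  0.455, -0.242]), 'wrist_torque': array([0.035, 0.002, 0.027]), 'grip_force': np.float64(0.0), 'opening': np.float64(0.085)}
top 499.0368842166774 254.54772771193151 190.647082118298 [3.930e-01 1.000e-03 1.617e+00] [[0.02, -1.0, 0.0], [-1.0, -0.02, -0.09], [0.09, -0.0, -1.0]]
side 383.46179516508 250.2375917418175 194.21096965596632 [0.353 0.659 0.902] [[-0.96, -0.29, -0.01], [-0.21, 0.74, -0.64], [0.19, -0.61, -0.77]]
```

View pics/top0b.png

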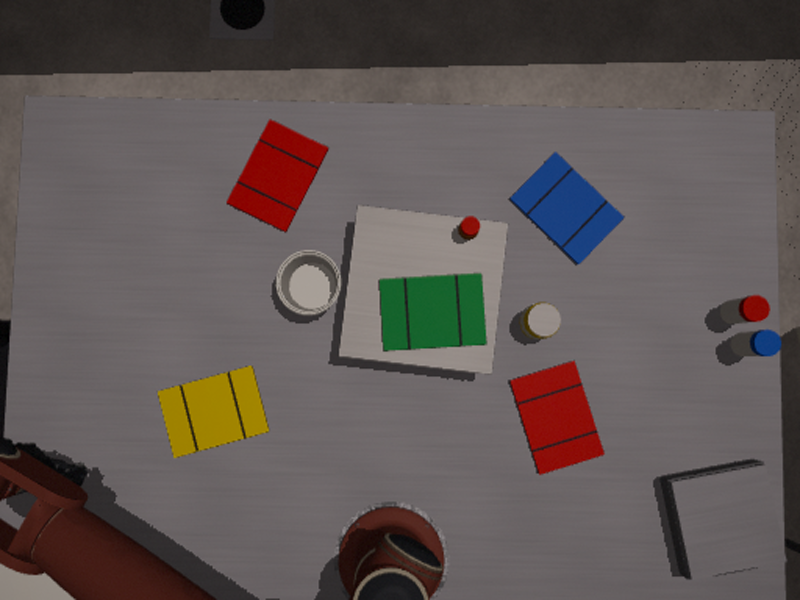

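View pics/side0.png

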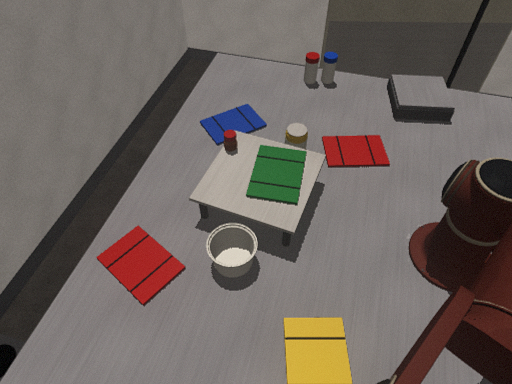

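The tub is left of the stand (+y side), centred at about (308,283) in the enlarged top view. The tin is at (541,320), the jar at (469,228), and the green board has corners near (379,279), (482,273), (487,345) and (383,351). The stand corners are near (357,205), (508,224), (492,374) and (338,356). Next I'll measure these.

```bash
cat > h.py <<'E'
import numpy as np, cv2
def ray(im,uv,z,E=None):
    E=np.array(im["extrinsics"]) if E is None else E
    uv=np.atleast_2d(uv).astype(float)
    d=np.c_[(uv[:,0]-im["cx"])/im["fx"],(uv[:,1]-im["cy"])/im["fy"],np.ones(len(uv))]@E[:3,:3]
    c=-E[:3,:3].T@E[:3,3]
    return (c+d*((z-c[2])/d[:,2])[:,None])[:,:2]
def big(m,seed=None):
    n,l,s,c=cv2.connectedComponentsWithStats(m.astype(np.uint8))
    return l==1+np.argmax(s[1:,4])
def green(img):
    h=cv2.cvtColor(img,cv2.COLOR_BGR2HSV); return (h[...,0]>50)&(h[...,0]<85)&(h[...,1]>100)&(h[...,2]>40)
def quad(m,trim=.15,tol=2.5):
    """four subpixel corners from line fits to the hull contour of a mask"""
    c=max(cv2.findContours(m.astype(np.uint8),cv2.RETR_EXTERNAL,cv2.CHAIN_APPROX_NONE)[0],key=cv2.contourArea)
    hull=cv2.convexHull(c)
    for e in np.arange(.01,.1,.005):
        q=cv2.approxPolyDP(hull,e*cv2.arcLength(hull,True),True)
        if len(q)==4: break
    q=q[:,0].astype(float); p=c[:,0].astype(float); L=[]
    for i in range(4):
        a,b=q[i],q[(i+1)%4]; u=(b-a)/np.linalg.norm(b-a); t=(p-a)@u/np.linalg.norm(b-a); n=np.array([-u[1],u[0]])
        s=p[(t>trim)&(t<1-trim)&(abs((p-a)@n)<tol)]
        vx,vy,x,y=cv2.fitLine(s.astype(np.float32),cv2.DIST_HUBER,0,.01,.01)[:,0]
        nn=np.array([-vy,vx]); off=np.array([x,y])
        ctr=q.mean(0); nn=nn if nn@(off-ctr)>0 else -nn
        off=off+nn*.5   # contour runs through pixel centres: half a pixel out
        L.append((nn,nn@off))
    return np.array([np.linalg.solve([L[i-1][0],L[i][0]],[L[i-1][1],L[i][1]]) for i in range(4)])
def rect(P):
    """centre, side vectors' yaw, lengths of a world quad"""
    c=P.mean(0); e1=(P[1]-P[0]+P[2]-P[3])/2; e2=(P[2]-P[1]+P[3]-P[0])/2
    return c,e1,e2
def yaw_of(e): # direction closest to +y, as yaw of the frame
    e=e if e[1]>0 else -e; return np.degrees(np.arctan2(-e[0],e[1]))
def report(P,tag):
    c,e1,e2=rect(P); y=e1 if abs(e1[1])>abs(e1[0]) else e2; x=e2 if y is e1 else e1
    x=x if x[0]>0 else -x
    print(tag,"c",np.round(c,4),"yaw(y)",round(yaw_of(y),2),"yaw(x)",round(np.degrees(np.arctan2(x[1],x[0])),2),"len x,y",np.round([np.linalg.norm(x),np.linalg.norm(y)],4))
E
python3 - <<'E'
from h import *
for n in ["top","side"]:
    im=dict(np.load(f"pics/{n}0.npz")); img=im["color"]
    g=big(green(img)); 
    g=cv2.morphologyEx(green(img).astype(np.uint8),cv2.MORPH_CLOSE,np.ones((9,9)))>0; g=big(g)
    report(ray(im,quad(g),.11),n+" board")
    h=cv2.cvtColor(img,cv2.COLOR_BGR2HSV); print(h[240//1,330//1] if 0 else "", h[[140,220],[250,300]] )
    pr=lambda x,y:h[y,x].tolist()
    if n=="top": print([pr(x,y) for x,y in [(235,160),(260,155),(225,200),(300,232),(280,170),(150,200),(400,230),(250,100)]])
    else: print([pr(x,y) for x,y in [(225,190),(250,205),(310,170),(130,200),(300,270)]])
E
```

```text
top board c [ 0.4974 -0.0707] yaw(y) 4.73 yaw(x) 4.37 len x,y [0.1384 0.1987]
 [[ 12  23 145]
 [ 68 199 100]]
[[10, 21, 144], [14, 23, 147], [11, 24, 146], [10, 20, 150], [9, 22, 149], [0, 14, 111], [175, 14, 112], [170, 14, 112]]
side board c [ 0.4979 -0.0706] yaw(y) 4.52 yaw(x) 3.6 len x,y [0.1378 0.2008]
 [[ 16  25 172]
 [165  26  58]]
[[18, 28, 179], [17, 26, 177], [18, 26, 176], [0, 11, 134], [4, 13, 138]]
```

```bash
cat >> h.py <<'E'
def stand(img,th):
    h=cv2.cvtColor(img,cv2.COLOR_BGR2HSV)
    m=((h[...,0]<30)&(h[...,1]>=17)&(h[...,2]>th)&(h[...,1]<60))|green(img)
    m=cv2.morphologyEx(m.astype(np.uint8),cv2.MORPH_OPEN,np.ones((3,3)))
    m=big(m); return cv2.morphologyEx(m.astype(np.uint8),cv2.MORPH_CLOSE,np.ones((7,7)))>0
E
python3 - <<'E'
from h import *
for n,th in [("top",128),("side",155)]:
    im=dict(np.load(f"pics/{n}0.npz")); img=im["color"]
    m=stand(img,th); q=quad(m); print(np.round(q,1).tolist()); P=ray(im,q,.1); report(P,n+" stand"); print(np.round(P,4).tolist())
    h=cv2.cvtColor(img,cv2.COLOR_BGR2HSV)
    r=(((h[...,0]<6)|(h[...,0]>174))&(h[...,1]>150)&(h[...,2]>60)); mm=np.zeros_like(m); cv2.fillConvexPoly(mm8:=mm.astype(np.uint8),cv2.convexHull(q.astype(np.int32)),1)
    ys,xs=np.nonzero(r&(cv2.dilate(mm8,np.ones((15,15)))>0)); print("jar",ray(im,[xs.mean(),ys.mean()],.155),len(xs))
    y=(h[...,0]>=18)&(h[...,0]<35)&(h[...,1]>80); ys,xs=np.nonzero(y);  print("yel",xs.mean(),ys.mean(),len(xs))
im=dict(np.load("pics/top0.npz"))
print("tin top",ray(im,np.array([[544,320]])/1.5625,.085),"tub rim",ray(im,np.array([[308,283],[276,283],[341,283],[308,250],[308,315]])/1.5625,.08))
E
```

```text
[[228.60000610351562, 131.10000610351562], [324.5, 142.6999969482422], [313.79998779296875, 238.60000610351562], [216.39999389648438, 227.10000610351562]]
top stand c [ 0.5426 -0.0529] yaw(y) -5.75 yaw(x) -5.85 len x,y [0.2967 0.2972]
[[0.7054, 0.0799], [0.675, -0.2159], [0.3804, -0.1856], [0.4096, 0.1101]]
jar [[ 0.65844615 -0.13713017]] 115
yel 143.1654135338346 260.01742993848256 2926
[[237.39999389648438, 130.3000030517578], [324.70001220703125, 155.89999389648438], [293.70001220703125, 231.60000610351562], [187.5, 196.89999389648438]]
side stand c [ 0.5412 -0.0537] yaw(y) -7.39 yaw(x) -6.66 len x,y [0.2939 0.2957]
[[0.6639, -0.2192], [0.3804, -0.1814], [0.41, 0.1081], [0.7104, 0.0778]]
jar [[ 0.48962965 -0.13387738]] 195
yel 314.58756931608133 342.8119223659889 4328
tin top [[ 0.48580196 -0.29235166]] tub rim [[0.55062502 0.1746811 ]
 [0.5494104  0.23800675]
 [0.5518781  0.10935056]
 [0.6165502  0.17655903]
 [0.48715208 0.17287303]]
```

Stand centre is about (0.542, -0.053), yaw about -5.8°. The board is at (0.498, -0.071), yaw about 4.6°, and needs to move about 122 mm along stand +y. I'll push its rear end with both open fingers, which also squares it. First step is turning the tool so that its closing line lies along stand x.

{"name": "play_rows", "arguments": {"series": [[1,[0,0,0],[0,0,1]],[1,[0,0,0],[0,0,1]],[1,[0,0,0],[0,0,1]],[1,[0,0,0],[0,0,1]],[1,[0,0,0],[0,0,1]],[1,[0,0,0],[0,0,1]],[1,[0,0,0],[0,0,1]],[1,[0,0,0],[0,0,1]]]}}

```text
t: 1.1
tool_pos: [0.221, 0.5842, 0.1979]
tool_rot: [2.122, 2.316, -0.002]
contact_force: [0.2, -0.2, -0.7]
opening: 0.0856
grip_force: 0.0
```

```bash
cat >> h.py <<'E'
from scipy.spatial.transform import Rotation as Ro
SC=np.array([.542,-.053]); SY=np.radians(-5.8)
def s2w(x,y): c,s=np.cos(SY),np.sin(SY); return SC+[c*x-s*y,s*x+c*y]
def w2s(p): c,s=np.cos(SY),np.sin(SY); d=np.array(p)[:2]-SC; return np.array([c*d[0]+s*d[1],-s*d[0]+c*d[1]])
def state(o,tgt=None):
    R=Ro.from_rotvec(o["tool_rot"]).as_matrix(); p=np.array(o["tool_pos"])
    print("t",round(float(o["t"]),2),"tcp",np.round(p,4),"in stand",np.round(w2s(p),4),"tool y yaw",round(np.degrees(np.arctan2(R[1,1],R[0,1])),2),"z",np.round(R[:,2],3),"F",np.round(o["contact_force"],1),"open",round(float(o["opening"]),3))
    if tgt is not None:
        print("shift in tool axes, shares:",np.round(R.T@(np.array(tgt)-p)/.05,3),"turn z shares to -5.8:",round((np.degrees(np.arctan2(R[1,1],R[0,1]))-np.degrees(SY))/8,2))
E
python3 - <<'E'
from h import *; from station import ctrl
state(ctrl.get_obs(),[*s2w(-.043,-.165),.20])
E
```

```text
t 1.1 tcp [0.221  0.5842 0.1979] in stand [-0.3837  0.6015] tool y yaw 5.01 z [-0.001 -0.001 -1.   ] F [ 0.2 -0.2 -0.7] open 0.086
shift in tool axes, shares: [-16.335   3.819  -0.028] turn z shares to -5.8: 1.35
```

{"name": "play_rows", "arguments": {"series": [[1,[0,0,0],[0,0,0.7]],[1,[0,0,0],[0,0,0.65]],[1,[-0.9,0.4,0],[0,0,0]],[1,[-0.9,0.4,0],[0,0,0]],[1,[-0.9,0.4,0],[0,0,0]],[1,[-0.9,0.4,0],[0,0,0]],[1,[-0.9,0.4,0],[0,0,0]],[1,[-0.9,0.4,0],[0,0,0]]]}}

```text
t: 2.1
tool_pos: [0.3146, 0.3026, 0.1981]
tool_rot: [2.325, 2.112, -0.001]
contact_force: [-0.1, 0.2, 0.5]
opening: 0.0857
grip_force: 0.0
```

{"name": "play_rows", "arguments": {"series": [[1,[-0.9,0.4,0],[0,0,0]],[1,[-0.9,0.4,0],[0,0,0]],[1,[-0.9,0.4,0],[0,0,0]],[1,[-0.9,0.4,0],[0,0,0]],[1,[-0.9,0.4,0],[0,0,0]],[1,[-0.9,0.4,0],[0,0,0]],[1,[-0.9,0.4,0],[0,0,0]],[1,[0,0,0],[0,0,0]]]}}

```text
t: 3.1
tool_pos: [0.4237, -0.0252, 0.1981]
tool_rot: [-2.331, -2.105, 0.002]
contact_force: [-0.6, -0.4, 0.2]
opening: 0.0852
grip_force: 0.0
```

```bash
python3 - <<'E'
from h import *; from station import ctrl
state(ctrl.get_obs(),[*s2w(-.043,-.165),.20])
E
```

```text
t 3.1 tcp [ 0.4237 -0.0252  0.1981] in stand [-0.1205  0.0157] tool y yaw -5.83 z [-0.001 -0.    -1.   ] F [-0.6 -0.4  0.2] open 0.085
shift in tool axes, shares: [-3.613  1.552 -0.04 ] turn z shares to -5.8: -0.0
```

{"name": "play_rows", "arguments": {"series": [[1,[-0.9,0.39,0],[0,0,0]],[1,[-0.9,0.39,0],[0,0,0]],[1,[-0.9,0.39,0],[0,0,0]],[1,[-0.9,0.38,0],[0,0,0]],[1,[0,0,1],[0,0,0]],[1,[0,0,0.3],[0,0,0]],[1,[0,0,0],[0,0,0]]]}}

```text
t: 3.98
tool_pos: [0.4825, -0.2078, 0.1322]
tool_rot: [-2.322, -2.111, 0.001]
contact_force: [-0.4, -0.6, 1.0]
opening: 0.0851
grip_force: 0.0
```

```bash
python3 - <<'E'
from h import *; from station import ctrl, imaging
o=ctrl.get_obs(); state(o,[*s2w(-.043,-.165),.10])
im=imaging.get_image("wrist"); cv2.imwrite("pics/w1.png",im["color"]); np.savez("pics/w1.npz",**im,pos=o["tool_pos"],rot=o["tool_rot"])
print(np.round(im["hand_eye"],3).tolist(),im["fx"])
s=imaging.get_image("side")["color"]; cv2.imwrite("pics/s1.png",cv2.resize(s[90:240,180:380],(800,600),interpolation=cv2.INTER_CUBIC))
E
```

```text
t 3.98 tcp [ 0.4825 -0.2078  0.1322] in stand [-0.0435 -0.16  ] tool y yaw -5.45 z [-0.003  0.002 -1.   ] F [-0.4 -0.6  1. ] open 0.085
shift in tool axes, shares: [-0.101  0.012  0.644] turn z shares to -5.8: 0.04
[[-0.0, -0.961, -0.275, 0.07], [1.0, -0.0, -0.001, 0.0], [0.001, -0.275, 0.961, -0.175], [0.0, 0.0, 0.0, 1.0]] 275.09601462374286
```

View pics/w1.png

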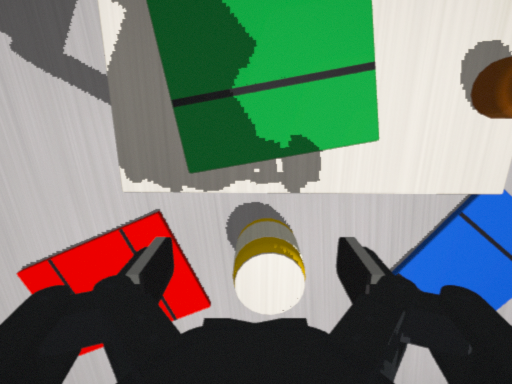

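View pics/s1.png

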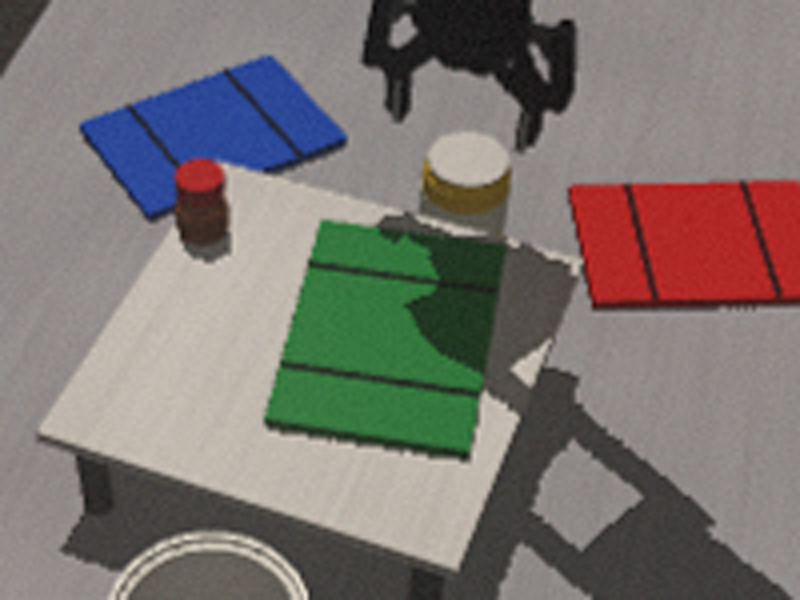

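The wrist view shows the stand's near edge almost level, from (122,191) to (505,193). The board's rear corners are at (190,172) and (379,138), and the tin at (270,280) sits between the fingers. In the side crop the finger tips are at about (398,118) and (525,148). I'll use these to get the tip height and the offsets.

```bash
python3 - <<'E'
from h import *
w=dict(np.load("pics/w1.npz")); T=np.eye(4); T[:3,:3]=Ro.from_rotvec(w["rot"]).as_matrix(); T[:3,3]=w["pos"]
E=np.linalg.inv(T@w["hand_eye"])
P=ray(w,[[122,191],[505,193]],.1,E); print("edge pts stand frame",[np.round(w2s(p),4).tolist() for p in P])
P=ray(w,[[190,172],[379,138]],.11,E); print("board rear corners",[np.round(w2s(p),4).tolist() for p in P])
P=ray(w,[[173,103],[375,66]],.11,E); print("rear line ends",[np.round(w2s(p),4).tolist() for p in P])
s=dict(np.load("pics/side0.npz"))
for uv in [[180+398/4,90+118/4],[180+525/4,90+148/4]]:
    for z in [.12,.13,.14,.15,.16]: print(z,np.round(w2s(ray(s,[uv],z)[0]),4),end=" ")
    print()
E
```

```text
edge pts stand frame [[-0.148, -0.1494], [0.1519, -0.149]]
board rear corners [[-0.0913, -0.1318], [0.0437, -0.1065]]
rear line ends [[-0.1001, -0.0838], [0.035, -0.0598]]
0.12 [ 0.025  -0.2287] 0.13 [ 0.0214 -0.217 ] 0.14 [ 0.0177 -0.2053] 0.15 [ 0.0141 -0.1935] 0.16 [ 0.0104 -0.1818] 
0.12 [-0.0783 -0.2312] 0.13 [-0.0807 -0.2194] 0.14 [-0.083  -0.2077] 0.15 [-0.0853 -0.1959] 0.16 [-0.0876 -0.1841]
```

{"name": "play_rows", "arguments": {"series": [[1,[-0.08,0.15,0],[0,0,0.04]],[1,[0,0,0.64],[0,0,0]],[1,[0,0,0],[0,0,0]]]}}

```text
t: 4.45
tool_pos: [0.4897, -0.2135, 0.1003]
tool_rot: [-2.329, -2.103, 0.002]
contact_force: [-0.4, 0.1, -0.1]
opening: 0.0852
grip_force: 0.0
```

```bash
python3 - <<'E'
from h import *; from station import ctrl, imaging
o=ctrl.get_obs(); state(o)
im=imaging.get_image("side"); np.savez("pics/s2.npz",**im); s=im["color"]; cv2.imwrite("pics/s2.png",cv2.resize(s[85:185,260:360],(600,600),interpolation=cv2.INTER_NEAREST))
E
```

```text
t 4.45 tcp [ 0.4897 -0.2135  0.1003] in stand [-0.0358 -0.1649] tool y yaw -5.84 z [-0.003  0.002 -1.   ] F [-0.4  0.1 -0.1] open 0.085
```

View pics/s2.png

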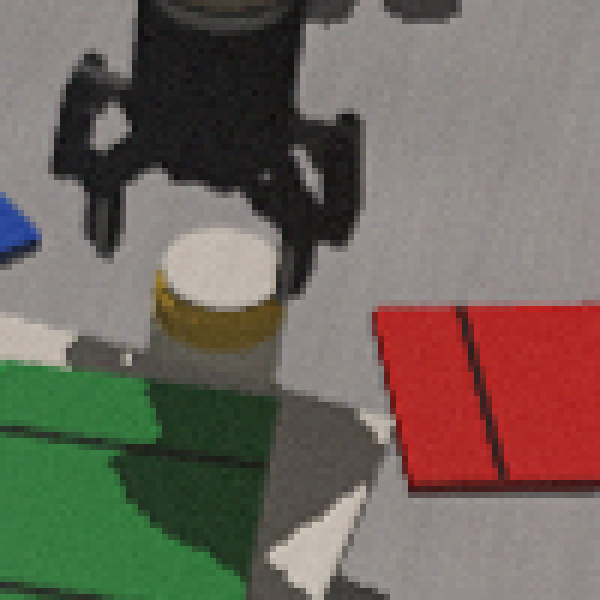

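```bash
python3 - <<'E'
from h import *
s=dict(np.load("pics/side0.npz"))
E=s["extrinsics"]
for uv in [[277.5,126.7],[309.7,133.8]]:
    for z in [.08,.09,.10,.11,.12,.13,.14]: print(z,np.round(w2s(ray(s,[uv],z)[0]),3),end=" ")
    print()
def proj(p): q=E[:3,:3]@p+E[:3,3]; return np.round([s["cx"]+s["fx"]*q[0]/q[2],s["cy"]+s["fy"]*q[1]/q[2]],1)
print([ (z,proj(np.r_[s2w(-.036+a,-.165),z]).tolist()) for z in (.10,.113,.13,.14,.15) for a in (-.05,.05)])
w=dict(np.load("pics/w1.npz")); T=np.eye(4); T[:3,:3]=Ro.from_rotvec(w["rot"]).as_matrix(); T[:3,3]=w["pos"]
E2=np.linalg.inv(T@w["hand_eye"]); print("tin",w2s(ray(w,[[270,283]],.085,E2)[0]))
E
```

```text
0.08 [ 0.033 -0.239] 0.09 [ 0.03  -0.228] 0.1 [ 0.026 -0.216] 0.11 [ 0.023 -0.205] 0.12 [ 0.019 -0.194] 0.13 [ 0.016 -0.182] 0.14 [ 0.012 -0.171] 
0.08 [-0.074 -0.245] 0.09 [-0.076 -0.233] 0.1 [-0.078 -0.222] 0.11 [-0.081 -0.21 ] 0.12 [-0.083 -0.199] 0.13 [-0.085 -0.188] 0.14 [-0.088 -0.176] 
[(0.1, [306.7, 146.0]), (0.1, [275.6, 137.8]), (0.113, [307.1, 142.9]), (0.113, [275.8, 134.6]), (0.13, [307.7, 138.6]), (0.13, [276.0, 130.3]), (0.14, [308.1, 136.1]), (0.14, [276.2, 127.8]), (0.15, [308.5, 133.5]), (0.15, [276.3, 125.2])]
tin [-0.02921039 -0.24137727]
```

The side view puts the tips about 45 mm above the TCP (visible tips near px (277,127) and (310,134)), but the description implies about 13 mm. I'll test the documented figure gently. With the TCP at 0.091 I'll creep forward and see whether the board is felt.

{"name": "play_rows", "arguments": {"series": [[1,[0,0,0.18],[0,0,0]],[1,[0.12,0,0],[0,0,0]],[1,[0.12,0,0],[0,0,0]],[1,[0.12,0,0],[0,0,0]],[1,[0.08,0,0],[0,0,0]],[1,[0.08,0,0],[0,0,0]],[1,[0.08,0,0],[0,0,0]],[1,[0,0,0],[0,0,0]]]}}

```text
t: 5.5
tool_pos: [0.4936, -0.184, 0.0926]
tool_rot: [-2.331, -2.106, 0.0]
contact_force: [0.0, 0.8, 0.5]
opening: 0.0855
grip_force: 0.0
```

```bash
python3 - <<'E'
from h import *; from station import ctrl, imaging
o=ctrl.get_obs(); state(o)
im=imaging.get_image("side"); np.savez("pics/s3.npz",**im); s=im["color"]; cv2.imwrite("pics/s3.png",cv2.resize(s[85:185,260:360],(600,600),interpolation=cv2.INTER_NEAREST))
g=big(cv2.morphologyEx(green(s).astype(np.uint8),cv2.MORPH_CLOSE,np.ones((9,9)))>0)
report(ray(im,quad(g),.11),"board")
E
```

```text
t 5.5 tcp [ 0.4936 -0.184   0.0926] in stand [-0.0349 -0.1353] tool y yaw -5.83 z [-0.  0. -1.] F [0.  0.8 0.5] open 0.085
board c [ 0.4984 -0.07  ] yaw(y) 5.22 yaw(x) 3.77 len x,y [0.1368 0.1996]
```

View pics/s3.png

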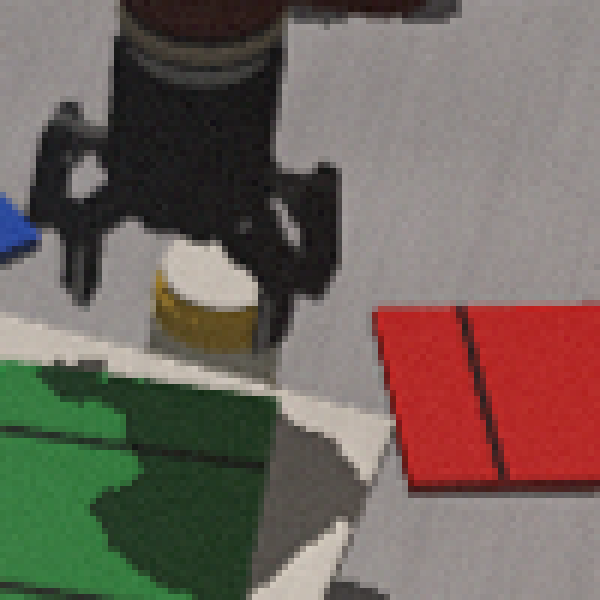

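No contact, and the board hasn't moved. The tips, at about px (273,135) and (306,142), really are around 46 mm above the TCP. I'll back off so the tips straddle the bare strip behind the board, then go down in small steps and feel for the stand.

{"name": "play_rows", "arguments": {"series": [[1,[-0.25,0,0],[0,0,0]],[1,[0,0,0.3],[0,0,0]],[1,[0,0,0.2],[0,0,0]],[1,[0,0,0],[0,0,0]]]}}

```text
t: 6.05
tool_pos: [0.491, -0.196, 0.0655]
tool_rot: [-2.329, -2.103, 0.002]
contact_force: [0.0, -0.5, -0.0]
opening: 0.0858
grip_force: 0.0
```

{"name": "play_rows", "arguments": {"series": [[1,[0,0,0.03],[0,0,0]],[1,[0,0,0.03],[0,0,0]],[1,[0,0,0],[0,0,0]]]}}

```text
t: 6.42
tool_pos: [0.4924, -0.1967, 0.0648]
tool_rot: [2.332, 2.105, 0.0]
contact_force: [-0.4, -0.4, -0.0]
opening: 0.0853
grip_force: 0.0
```

{"name": "play_rows", "arguments": {"series": [[1,[0,0,0.03],[0,0,0]],[1,[0,0,0.02],[0,0,0]],[1,[0,0,0],[0,0,0]]]}}

```text
t: 6.8
tool_pos: [0.4922, -0.1967, 0.062]
tool_rot: [-2.332, -2.105, 0.0]
contact_force: [0.3, -0.4, 0.2]
opening: 0.0855
grip_force: 0.0
```

{"name": "play_rows", "arguments": {"series": [[1,[0,0,0.03],[0,0,0]],[1,[0,0,0.03],[0,0,0]],[1,[0,0,0],[0,0,0]]]}}

```text
t: 7.18
tool_pos: [0.4922, -0.1967, 0.0589]
tool_rot: [-2.332, -2.105, 0.0]
contact_force: [0.1, -0.7, -0.0]
opening: 0.0855
grip_force: 0.0
```

```bash
python3 - <<'E'
from h import *; from station import ctrl, imaging
o=ctrl.get_obs(); state(o)
a=imaging.get_image("side")["color"]; w=imaging.get_image("wrist")["color"]
cv2.imwrite("pics/s4.png",np.hstack([cv2.resize(a[95:175,255:325],(350,400),interpolation=cv2.INTER_NEAREST),cv2.resize(w[130:330,100:320],(440,400))]))
E
```

```text
t 7.17 tcp [ 0.4922 -0.1967  0.0589] in stand [-0.0351 -0.148 ] tool y yaw -5.85 z [-0.  0. -1.] F [ 0.1 -0.7 -0. ] open 0.086
```

View pics/s4.png

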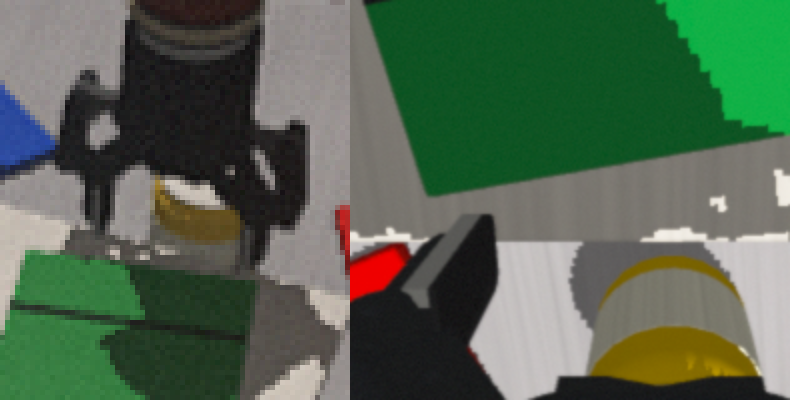

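The tips now look to be within a few mm of the stand's surface: the left tip sits almost on its shadow, and the front of the finger lies past the stand edge but short of the board corner. I'll continue in small steps.

{"name": "play_rows", "arguments": {"series": [[1,[0,0,0.03],[0,0,0]],[1,[0,0,0],[0,0,0]]]}}

```text
t: 7.52
tool_pos: [0.4922, -0.1967, 0.0574]
tool_rot: [-2.332, -2.105, 0.0]
contact_force: [0.6, -0.7, -0.6]
opening: 0.0853
grip_force: 0.0
```

{"name": "play_rows", "arguments": {"series": [[1,[0,0,0.03],[0,0,0]],[1,[0,0,0],[0,0,0]]]}}

```text
t: 7.78
tool_pos: [0.4922, -0.1967, 0.0559]
tool_rot: [-2.332, -2.105, 0.0]
contact_force: [0.2, 1.1, -0.4]
opening: 0.0852
grip_force: 0.0
```

{"name": "play_rows", "arguments": {"series": [[1,[0,0,0.03],[0,0,0]],[1,[0,0,0],[0,0,0]]]}}

```text
t: 8.02
tool_pos: [0.4922, -0.1967, 0.0544]
tool_rot: [-2.332, -2.105, 0.0]
contact_force: [-0.6, 0.1, -0.6]
opening: 0.0856
grip_force: 0.0
```

{"name": "play_rows", "arguments": {"series": [[1,[0,0,0.02],[0,0,0]],[1,[0,0,0],[0,0,0]]]}}

```text
t: 8.28
tool_pos: [0.4924, -0.1968, 0.0541]
tool_rot: [2.332, 2.105, -0.0]
contact_force: [-1.6, 1.2, 4.3]
opening: 0.0854
grip_force: 2.0
```

{"name": "play_rows", "arguments": {"series": [[1,[0.1,0,0],[0,0,0]],[1,[0.1,0,0],[0,0,0]],[1,[0.1,0,0],[0,0,0]]]}}

```text
t: 8.65
tool_pos: [0.4942, -0.1823, 0.0542]
tool_rot: [2.33, 2.104, -0.001]
contact_force: [-0.3, -5.6, 4.0]
opening: 0.0855
grip_force: 2.8
```

```bash
cat >> h.py <<'E'
def wrist(n):
    from station import ctrl, imaging
    o=ctrl.get_obs(); state(o); w=imaging.get_image("wrist"); cv2.imwrite(f"pics/{n}.png",w["color"])
    T=np.eye(4); T[:3,:3]=Ro.from_rotvec(o["tool_rot"]).as_matrix(); T[:3,3]=o["tool_pos"]
    return w,np.linalg.inv(T@w["hand_eye"])
def top():
    from station import imaging
    im=imaging.get_image("top"); g=green(im["color"]).astype(np.uint8); g=big(cv2.morphologyEx(g,cv2.MORPH_CLOSE,np.ones((9,9)))>0)
    P=ray(im,quad(g),.11); report(P,"board(top)"); print(" stand frame c",np.round(w2s(P.mean(0)),4))
E
python3 - <<'E'
from h import *
w,E=wrist("w5")
top()
E
```

```text
t 8.65 tcp [ 0.4942 -0.1823  0.0542] in stand [-0.0345 -0.1335] tool y yaw -5.82 z [ 0.001 -0.002 -1.   ] F [-0.3 -5.6  4. ] open 0.086
board(top) c [ 0.5005 -0.0573] yaw(y) 3.38 yaw(x) 11.18 len x,y [0.1395 0.1888]
 stand frame c [-0.0409 -0.0085]
```

Contact with the stand is at TCP z = 0.054, and the push is working. I'll back off slightly, raise the tips 3 mm so they're clear of the stand, then push.

{"name": "play_rows", "arguments": {"series": [[1,[-0.08,0,0],[0,0,0]],[1,[0,0,-0.06],[0,0,0]],[1,[0.1,0,0],[0,0,0]],[1,[0.1,0,0],[0,0,0]],[1,[0.1,0,0],[0,0,0]],[1,[0.1,0,0],[0,0,0]],[1,[0.1,0,0],[0,0,0]],[1,[0.1,0,0],[0,0,0]]]}}

```text
t: 9.75
tool_pos: [0.4964, -0.1555, 0.0565]
tool_rot: [-2.332, -2.105, 0.0]
contact_force: [-0.5, -0.4, -0.3]
opening: 0.0855
grip_force: 0.6
```

{"name": "play_rows", "arguments": {"series": [[1,[0.1,0,0],[0,0,0]],[1,[0.1,0,0],[0,0,0]],[1,[0.1,0,0],[0,0,0]],[1,[0.1,0,0],[0,0,0]],[1,[0.1,0,0],[0,0,0]],[1,[0.1,0,0],[0,0,0]],[1,[0,0,0],[0,0,0]]]}}

```text
t: 10.62
tool_pos: [0.4998, -0.1256, 0.0568]
tool_rot: [-2.332, -2.105, -0.001]
contact_force: [-0.2, -0.2, 0.4]
opening: 0.0852
grip_force: 0.0
```

```bash
python3 - <<'E'
from h import *
w,E=wrist("w6")
top()
E
```

```text
t 10.62 tcp [ 0.4998 -0.1256  0.0568] in stand [-0.0347 -0.0765] tool y yaw -5.84 z [ 0.001  0.001 -1.   ] F [-0.2 -0.2  0.4] open 0.085
board(top) c [ 0.5234 -0.0006] yaw(y) -4.7 yaw(x) 13.39 len x,y [0.1461 0.1687]
 stand frame c [-0.0238  0.0503]
```

View pics/w6.png

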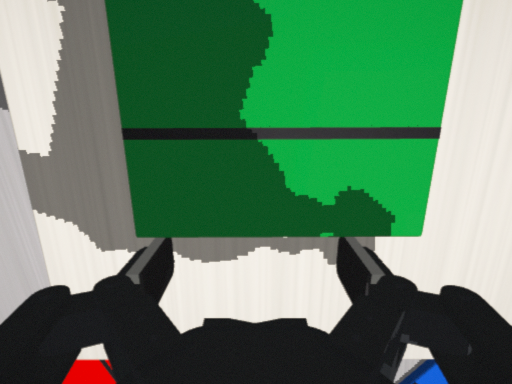

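The board is now square to the tool. Its rear edge runs from (136,236) to (421,236), and the rear line from (122,133) to (440,132). I'll measure what distance is left.

```bash
cat >> h.py <<'E'
def rearline(w,E):
    """rear black line: dark columns' mean row inside the green, projected at z=.11; board yaw and line y in stand frame"""
    g=green(w["color"]); img=w["color"].max(2).astype(int); pts=[]
    for u in range(140,430,4):
        r=np.nonzero(g[:,u])[0]
        if len(r)<30: continue
        gap=[v for v in range(r[0],r[-1]) if not g[v,u]]
        gap=np.array(gap); 
        if 2<len(gap)<25 and np.ptp(gap)<25: pts.append((u,gap.mean()))
    P=np.array([w2s(p) for p in ray(w,pts,.11,E)]); k=np.polyfit(P[:,0],P[:,1],1); res=P[:,1]-np.polyval(k,P[:,0]); P=P[abs(res)<.002]; k=np.polyfit(P[:,0],P[:,1],1)
    print("rear line: y",round(float(np.polyval(k,-.03)),4),"yaw rel stand",round(np.degrees(k[0]),2),len(P))
E
python3 - <<'E'
from h import *
w,E=wrist("w7"); rearline(w,E); top()
P=ray(w,[[136,236],[421,236]],.11,E); print([np.round(w2s(p),4).tolist() for p in P])
E
```

```text
t 10.72 tcp [ 0.4998 -0.1259  0.0568] in stand [-0.0346 -0.0768] tool y yaw -5.85 z [ 0.001  0.    -1.   ] F [ 0.1  0.1 -0.5] open 0.085
rear line: y -0.015 yaw rel stand 0.2 73
board(top) c [ 0.5232 -0.0019] yaw(y) -4.88 yaw(x) 12.01 len x,y [0.1449 0.1713]
 stand frame c [-0.0238  0.049 ]
[[-0.0921, -0.0641], [0.0457, -0.0643]]
```

{"name": "play_rows", "arguments": {"series": [[1,[0.1,0,0],[0,0,0]],[1,[0.1,0,0],[0,0,0]],[1,[0.1,0,0],[0,0,0]],[1,[0.1,0,0],[0,0,0]],[1,[0.1,0,0],[0,0,0]],[1,[0.1,0,0],[0,0,0]],[1,[0.1,0,0],[0,0,0]],[1,[0.1,0,0],[0,0,0]]]}}

```text
t: 11.82
tool_pos: [0.5037, -0.0861, 0.0568]
tool_rot: [2.332, 2.105, 0.0]
contact_force: [-1.1, -2.7, 1.9]
opening: 0.0855
grip_force: 1.4
```

{"name": "play_rows", "arguments": {"series": [[1,[0.1,0,0],[0,0,0]],[1,[0.1,0,0],[0,0,0]],[1,[0.1,0,0],[0,0,0]],[1,[0.1,0,0],[0,0,0]],[1,[0,0,0],[0,0,0]],[1,[0,0,0],[0,0,0]]]}}

```text
t: 12.58
tool_pos: [0.5051, -0.0657, 0.056]
tool_rot: [-2.33, -2.104, -0.0]
contact_force: [-0.2, 0.2, -0.0]
opening: 0.0855
grip_force: 0.0
```

```bash
python3 - <<'E'
from h import *; from station import imaging
w,E=wrist("w8"); rearline(w,E)
im=imaging.get_image("side"); np.savez("pics/s8.npz",**im); cv2.imwrite("pics/s8.png",cv2.resize(im["color"][115:265,170:370],(800,600),interpolation=cv2.INTER_CUBIC))
E
```

```text
t 12.57 tcp [ 0.5051 -0.0657  0.056 ] in stand [-0.0354 -0.0164] tool y yaw -5.84 z [-0.001  0.001 -1.   ] F [-0.2  0.2 -0. ] open 0.086
rear line: y 0.0446 yaw rel stand -0.06 73
```

View pics/s8.png

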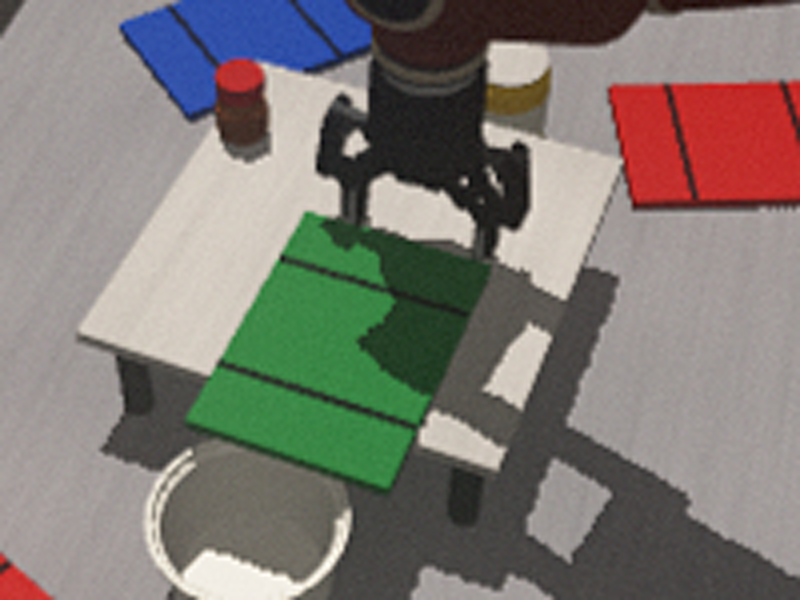

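The board is square. In the crop its leading line runs (220,366)–(417,426), close to the stand's edge (80,338)–(500,468). I'll compare the two in this view.

```bash
python3 - <<'E'
from h import *
s=dict(np.load("pics/s8.npz")); f=lambda a:np.array(a)/4+[170,115]-.375
print("line",[np.round(w2s(p),4).tolist() for p in ray(s,f([[222,367],[417,426]]),.11)])
print("edge upper rim",[np.round(w2s(p),4).tolist() for p in ray(s,f([[85,336],[205,373],[425,443],[497,466]]),.1)])
w,E=wrist("w9"); rearline(w,E); top()
E
```

```text
line [[0.0423, 0.1453], [-0.0923, 0.1421]]
edge upper rim [[0.143, 0.149], [0.0544, 0.1472], [-0.0995, 0.1457], [-0.1474, 0.1453]]
t 12.68 tcp [ 0.5052 -0.066   0.0561] in stand [-0.0353 -0.0167] tool y yaw -5.85 z [-0.001  0.001 -1.   ] F [-0.2 -0.2  0.2] open 0.085
rear line: y 0.0448 yaw rel stand -0.08 73
board(top) c [0.5288 0.0532] yaw(y) -5.7 yaw(x) 3.47 len x,y [0.1402 0.1808]
 stand frame c [-0.0239  0.1043]
```

The two views give 3 to 5 mm remaining. I'll push 3.5 mm, retreat, rise, and look straight down at the line and the edge together.

{"name": "play_rows", "arguments": {"series": [[1,[0.035,0,0],[0,0,0]],[1,[0.035,0,0],[0,0,0]],[1,[0,0,0],[0,0,0]],[1,[-0.4,0,0],[0,0,0]],[1,[0,0,-1],[0,0,0]],[1,[0,0,-1],[0,0,0]],[1,[0,0,-1],[0,0,0]],[1,[0.9,0,-0.8],[0,0,0]]]}}

```text
t: 13.78
tool_pos: [0.5091, -0.0391, 0.2494]
tool_rot: [2.335, 2.099, 0.003]
contact_force: [0.9, 0.0, -0.9]
opening: 0.0855
grip_force: 0.0
```

{"name": "play_rows", "arguments": {"series": [[1,[0.9,0,0],[0,0,0]],[1,[0,0,0],[0,0,0]],[1,[0,0,0],[0,0,0]]]}}

```text
t: 14.15
tool_pos: [0.5129, 0.0067, 0.2462]
tool_rot: [-2.331, -2.105, 0.001]
contact_force: [-0.3, 0.6, -0.8]
opening: 0.0853
grip_force: 0.0
```

```bash
python3 - <<'E'
from h import *
w,E=wrist("w10"); np.savez("pics/w10.npz",E=E,**w); top()
E
```

```text
t 14.15 tcp [0.5129 0.0067 0.2462] in stand [-0.035   0.0564] tool y yaw -5.82 z [-0.001 -0.    -1.   ] F [-0.3  0.6 -0.8] open 0.085
board(top) c [0.536  0.1242] yaw(y) -4.65 yaw(x) -2.49 len x,y [0.1392 0.0437]
 stand frame c [-0.0239  0.1757]
```

View pics/w10.png

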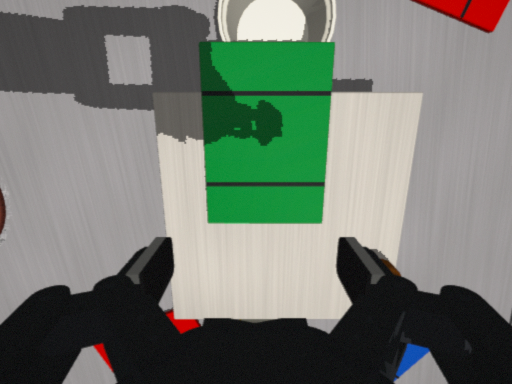

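The wrist view shows the line at row 93, from (202,93) to (331,93), and the stand's far edge also at row 93, from (333,93) to (420,93). That was my tenth picture, so from here I'll use numbers only.

```bash
cat >> h.py <<'E'
def final(w,E):
    img=w["color"].astype(float); gr=img[...,1]; L=[];S=[]
    for u in range(210,326,3):
        seg=gr[70:115,u]; d=np.clip(np.median(seg)*.6-seg,0,None); 
        if d.sum()>0: L.append((u,70+(d*np.arange(45)).sum()/d.sum()))
    R=[]
    for u in list(range(165,196,3))+list(range(376,414,3)):   # edge: strongest vertical gradient, subpixel
        col=cv2.GaussianBlur(w["color"],(5,5),0)[80:106,u].astype(float); col=col@[-1,0,1]*2+col.sum(1)*.3
        g=np.abs(np.diff(col)); i=int(g.argmax()); a=g[max(i-2,0):i+3]; S.append((u,80+max(i-2,0)+.5+(a*np.arange(len(a))).sum()/a.sum()))
    out=[]
    for n,Q,z in (("line",L,.11),("edge",S,.1)):
        P=np.array([w2s(p) for p in ray(w,Q,z,E)])
        for _ in range(3):
            k=np.polyfit(P[:,0],P[:,1],1); r=abs(P[:,1]-np.polyval(k,P[:,0])); P=P[r<max(.0015,2*np.median(r))]
        print(n,"y at x=-.024:",round(np.polyval(k,-.024),4),"yaw",round(np.degrees(k[0]),2),"n",len(P),"res",round(r.std(),5),"row",round(np.median([q[1] for q in Q]),2)); out.append(np.polyval(k,-.024))
    print("gap edge-line mm",round(1e3*(out[1]-out[0]),2))
E
python3 - <<'E'
from h import *
w=dict(np.load("pics/w10.npz")); E=w["E"]; final(w,E)
n=lambda u:[int(x) for x in w["color"][86:101,u].sum(1)//3]
print(n(390)); print(n(180)); print(n(270)); print(n(300))
E
```

```text
line y at x=-.024: 0.1443 yaw 1.36 n 39 res 0.00135 row 92.82
edge y at x=-.024: 0.1488 yaw -0.17 n 24 res 8e-05 row 92.25
gap edge-line mm 4.5
[156, 158, 156, 158, 157, 157, 160, 191, 200, 201, 200, 200, 198, 199, 198]
[77, 77, 77, 76, 75, 76, 84, 93, 96, 95, 94, 95, 96, 96, 95]
[72, 74, 75, 76, 68, 49, 43, 42, 42, 55, 74, 73, 76, 77, 75]
[76, 74, 75, 76, 72, 50, 42, 41, 43, 55, 72, 74, 77, 74, 76]
```

```bash
sed -i 's/for u in range(210,326,3):/for u in list(range(208,222,2))+list(range(286,326,2)):/; s/seg=gr\[70:115,u\]; d=np.clip(np.median(seg)\*.6-seg,0,None);/seg=gr[86:101,u]; d=np.clip(np.median(np.r_[seg[:3],seg[-3:]])*.85-seg,0,None);/; s/70+(d\*np.arange(45))/86+(d*np.arange(15))/' h.py
python3 - <<'E'
from h import *
w=dict(np.load("pics/w10.npz")); final(w,w["E"])
E
```

```text
line y at x=-.024: 0.1472 yaw -0.05 n 27 res 2e-05 row 92.89
edge y at x=-.024: 0.1488 yaw -0.17 n 24 res 8e-05 row 92.25
gap edge-line mm 1.55
```

The line is about 1.5 mm short of the stand's edge, so the edge lies within the line's 5 mm width. The board is square to about 0.1°, and the arm is clear above everything. I'll hand the job in.

```bash
python3 -c "
from station import ctrl
print(ctrl.finish_job())"
```

```text
the job is handed in; nothing more can be done
None
```

I pushed the board toward the tub until its leading black line lay on the stand's edge (measured about 1.5 mm short, square to about 0.1°), touched neither the tub, the tin nor the jar, lifted the arm clear and handed the job in at about 14 s; no verdict came back.

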